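Set a specimen puck in the trimming nest and adjust its clamp screw

TASK

Set the aluminium specimen puck gently down, resin blocks up, on the narrow pedestal of the trimming nest, between the two dowel pins and the brass nose, and let go of it. Turn the knurled thumbscrew clockwise until it seats, so that the nose pins the puck, then back the screw off a quarter turn so that the puck is free to be turned by hand. Finish while still holding the screw there, so that it cannot creep, and leave the bottle and the vials alone.

Things in the scene. Friction and masses are not known exactly. Their poses are not given: they have to be found in the camera images.
- puck_center (a point): Centre of the puck's aluminium disc, 6.5 mm above its underside. The loose puck is a grey disc 36 mm across and 13 mm thick with four small resin blocks (7 mm across, 9 mm high, within 14 mm of its axis) standing on it; 22 mm high in all, about 60 g. Its z is up along its axis. It starts upright on the table.
- block_puck: The same puck; origin at the centre of its underside.
- nest: The trimming nest: a grey base plate 150 x 70 mm, its top 12 mm above the table, standing fast at any place and yaw. Origin under its middle; x runs lengthwise from the thumbscrew to the pedestal, z up. On it, from -x to +x: aluminium clamp body (66 x 44 mm, top 52 mm above the table, face 34 mm short of the pedestal's axis), brass nose, pedestal, two dowel pins.
- nest_seat (a point): Centre of the pedestal's flat top, 36 mm above the table, where the puck's underside goes; axes as the nest. The pedestal is a steel column 18 mm thick whose top is 22 mm across, 40 mm in +x of the nest's origin.
- nest_pins (a point): Mid-way between the two dowel pins, at their tips, 51 mm above the table. The pins are upright, 6 mm thick, taper over the last 4 mm and stand 10.5 mm to either side of this point in the nest's y and 18.2 mm in +x of the pedestal's axis: both touch the rim of a puck that is centred on the pedestal.
- clamp_nose: Brass plunger nose 10 mm thick; origin at its round tip, 42 mm above the table, facing +x of the nest. At the start it leaves 3.6 to 5.4 mm of play along x for a puck between nose and pins. Tightening the screw pushes it out 2.2 mm a radian; it is sprung (4 N a mm, up to 3 mm of give) and pins the puck with about 6 N when the screw is seated.
- screw_grip (a point): Middle of the thumbscrew's knurled head, on its vertical axis, 71 mm above the table, 74 mm in -x of the pedestal's axis. Steel head 30 mm across, from 62.5 to 80 mm above the table, with a white radial line on its black cap; its x axis follows that line. Below: a 14 mm neck and a white index ring 36 mm across, top 54 mm above the table, a long tick every quarter turn.
- clamp_screw (a joint): Turn of the thumbscrew, rad: 0 fully backed off, growing clockwise seen from above (tightening) until it seats hard on its shoulder at about 4.0, where the torque rises sharply. It starts at 1.0 to 1.8. Friction 0.04 N m; it stays where it is left and neither rises nor sinks. The nose meets a puck that rests on the pins about half a radian before the seat.
- ultramicrotome: The big microtome behind the work, fixed, up to 0.46 m high. Its front face runs along y at x = 0.57 from y = -0.17 to 0.40; knobs and the hand-wheel jut out to x = 0.52, the wheel's crank pin to x = 0.48 near y = 0.08: arms that swing past should keep close to the table's front edge (x = 0.38).
- drop_bottle: White dropper bottle with a blue cap, 33 mm across, 64 mm high, loose; origin at the centre of its underside. Leave it alone.
- stain_vial: Amber vial with a black cap, 25 mm across, 48 mm high, loose; origin at the centre of its underside. Leave it alone.
- scint_vial: Clear glass vial with a white cap, 28 mm across, 62 mm high, loose, far left; origin at the centre of its underside. Leave it alone.

How it is judged:
By the outcome, as a careful person would: the job done as asked, in the order asked, and still so for the second after the job is handed in, while the arm keeps its last pose, push and grip.
It also fails if it takes over 64 s, if anything falls off the work surface, if the arm or the gripper's body presses on something with over 40 N, if the wrist force passes 120 N, or if a joint passes its speed limit or range.

ROBOT

A 6-joint arm with a two-finger parallel gripper is mounted at the origin on a cart in front of the work surface, level with it; the furniture and walls round the work are solid. World frame = base frame: x ahead of the robot, y to its left, z up, the work surface at z = 0. Lengths are in m, angles in degrees, forces in N, time in s.
With the tool pointing down it reaches from about 0.3 to 0.75 m from the base axis. Payload 8.5 kg.
Tool frame: the origin (TCP) lies between the finger pads; the fingertips stand env.finger_overhang ahead of it and the grasp point (between the pads) lies 2 mm behind it (env.finger_overhang is the distance from the TCP to the fingertips, in m); z points along the fingers, y is the line along which they close (so a half turn about z gives the same grasp; the last joint's range is limited). The gripper opens to 85 mm and grips with 20 to 120 N. Pads are 22 mm wide; open, the fingers measure 114 mm over their backs; the gripper's body (76 mm by 85 mm) begins 54 mm behind the grasp point. The pads swing forward as they close: fully open they stand 13 mm farther back than shut.
Start: joints at [60.716, 21.807, 74.336, -0, 83.858, -12.336], TCP at [0.16, 0.526, 0.225] pointing down, gripper open.
Joint ranges: [-178.18, 178.18], [-50.72, 133.34], [12.68, 142.11], [-81.47, 261.47], [9.98, 163.14], [-165.26, 165.26]. Speed limits (degrees/s): [136.94, 136.94, 180, 180, 180, 180].

INTERFACE

Orientations are given as a 3x3 rotation matrix whose columns are the frame's x, y, z axes.
In Python, from rig import env gives the robot as it stands. The module is installed in compiled form; this text tells all that it offers.
- The arm moves only by the tool jog_arm, never from a script. Its arguments are lists of equal length, an entry for each row: "hand": the finger opening in m, from 0 to 0.0854; "travel": the shift along the world's x, y, z in m, a list of three; "yaw": the turn about the world's z in rad. A call has exactly 5 rows; each row shifts and turns the commanded pose from where the row before left it; what a row does not reach is not made up. A row lasts 1/8 s, in which the tool goes at most 62.5 mm and 10.7 degrees, less where a joint would pass 70% of its speed; a pose out of reach is approached as far as the arm can. A call is refused whole if a number of a shift passes 0.0625 or a number of a turn 0.188, either way. A call with a gripper value outside its range is refused whole. The fingers move at their own pace and stop on an object; "grip_force" is the grip in N (left out, the last holds). Time passes only in rows, so rows that do not move let the fingers close, or fill a call up. It gives the time, the measured TCP pose, the force, the opening and the grip force at its end, in the units of the state.
- env.observe(): the state, without advancing time (a new reading comes with each control period).
- env.get_image(name): name is "scene" or "top" or "wrist"; returns the picture (400x640x3 uint8, red, green, blue); there is no depth.
- env.calibration(name): a dict with "fx", "fy", "cx", "cy" (pixels), "position" and "rotation" of the camera in the world; the wrist camera has in their place "hand_eye" (4x4, takes a point from camera to tool coordinates, whose origin is the TCP and whose axes are the flange's). Camera axes: x right, y down, z forward; pixel columns grow to the right and rows downward; lengths in m; the calibration is good to about 2 mm. The wrist camera is an equidistant fisheye: a pixel r from the principal point sees the ray r / f radians off the axis. A picture is of the moment at which its call begins: read the wrist's pose just before it. calibration takes no time and is no camera call.
- env.close_job(): hands the job in; it is judged then, once.
The state is a dict: "time_s": time; "q": joint angles; "qvel": joint speeds; "joint_efforts": joint torques, N m; "position": TCP position; "tool_rot": TCP orientation; "ft_force": force on the tool from outside, world axes, zero at the start; "wrist_torque": the same for the moment, N m; "grip_width": finger opening in m; "gripper_force": force on a finger pad.
Only numpy, scipy, OpenCV 4.12 (cv2) and the standard library are available. Lean on these libraries where they do the work, as an engineer would, in place of code of your own. Each camera call takes 0.05 s, during which the arm holds its last target. There are 200 camera calls.

## Working session

There is one attempt and no reset: what is moved stays moved. The work goes in short steps, Python scripts to look and compute and a tool call to move; the robot and the scene stay as the last step left them, time stands still between calls to the robot, and variables do not carry over. Pictures are saved under pics/ and viewed, at most 13 in all, crops included, and the job is handed in when it is done.

Besides the shell and the picture viewer there is one more tool, called after ">>>" by a JSON object that holds its "fn" and its "kwargs", one argument or row to a line. jog_arm: Moves the arm, as the interface text tells. Its arguments: {"type":"object","properties":{"hand":{"type":"array"},"travel":{"type":"array"},"yaw":{"type":"array"},"grip_force":{"type":"number"}},"required":["hand","travel","yaw"]}

```bash
mkdir -p pics
python3 - <<'E'
from rig import env
import cv2
s=env.observe();print(s['time_s'],s['position'],s['tool_rot'],s['grip_width'],env.finger_overhang)
for n in('scene','top'):
    cv2.imwrite(f'pics/{n}0.png',env.get_image(n)[:,:,::-1]);print(n,env.calibration(n))
print(env.calibration('wrist'))
E
```

```text
0.0 [0.16018715 0.52584004 0.22410713] [[-9.56551837e-01  2.91561431e-01 -7.17415412e-04]
 [ 2.91562145e-01  9.56551035e-01 -1.27814247e-03]
 [ 3.13587408e-04 -1.43178070e-03 -9.99998926e-01]] 0.0855630868895625 0.017
scene {'fx': 376.35880077579606, 'fy': 376.35880077579606, 'cx': 318.1094433718203, 'cy': 196.1525185608717, 'position': array([0.14399302, 0.77548179, 0.52402518]), 'rotation': array([[-0.88132553, -0.19073178,  0.43230394],
       [-0.47191954,  0.40101708, -0.78516065],
       [-0.02360617, -0.8959948 , -0.44343665]])}
top {'fx': 363.5086747923097, 'fy': 363.5086747923097, 'cx': 313.48391706165916, 'cy': 199.7733134054037, 'position': array([0.33792365, 0.02693991, 1.1575549 ]), 'rotation': array([[ 0.00669631, -0.98368736,  0.17976187],
       [-0.9997938 , -0.01003232, -0.01765525],
       [ 0.01917068, -0.17960658, -0.98355171]])}
{'fx': 309.70691628693146, 'fy': 309.70691628693146, 'cx': 322.7872994120887, 'cy': 197.14796986761968, 'hand_eye': array([[ 3.71798670e-04, -9.60435317e-01, -2.78502896e-01,
         7.07163912e-02],
       [ 9.99999928e-01,  3.35823209e-04,  1.76882086e-04,
        -7.57531483e-04],
       [-7.63560664e-05, -2.78502942e-01,  9.60435373e-01,
        -1.49496739e-01],
       [ 0.00000000e+00,  0.00000000e+00,  0.00000000e+00,
         1.00000000e+00]])}
```

View pics/top0.png

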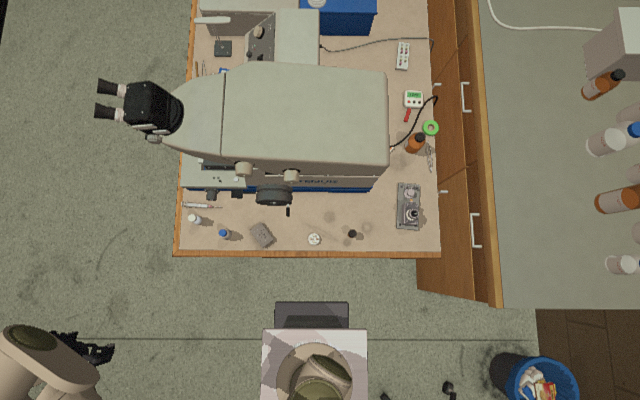

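View pics/scene0.png

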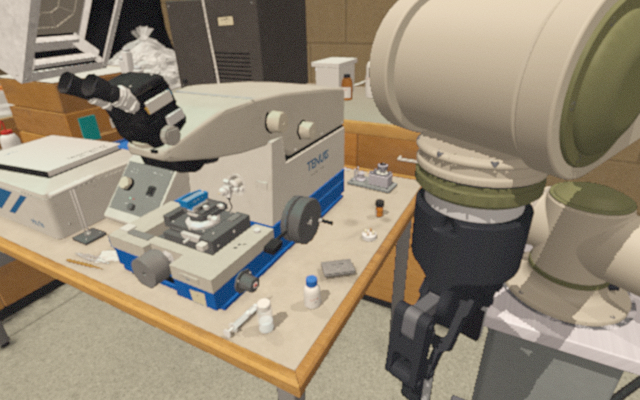

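The top view shows the puck at (314,239), the stain vial at (352,234), the bottle at (223,233) and the nest around (408,206). I'll zoom in on the nest and puck.

```bash
cat > h.py <<'E'
from rig import env
import numpy as np, cv2
from scipy.spatial.transform import Rotation as R
def fixed(n,u,v,z):
    c=env.calibration(n);d=c['rotation']@[(u-c['cx'])/c['fx'],(v-c['cy'])/c['fy'],1]
    p=c['position'];return p+d*(z-p[2])/d[2]
def wpose(s):
    T=np.eye(4);T[:3,:3]=s['tool_rot'];T[:3,3]=s['position'];return T@env.calibration('wrist')['hand_eye']
def wray(T,u,v,z):
    c=env.calibration('wrist');x=np.array([u-c['cx'],v-c['cy']]);r=np.hypot(*x);t=r/c['fx']
    d=T[:3,:3]@np.r_[x/max(r,1e-9)*np.sin(t),np.cos(t)];return T[:3,3]+d*(z-T[2,3])/d[2]
def wproj(T,p):
    c=env.calibration('wrist');d=T[:3,:3].T@(np.array(p)-T[:3,3]);h=np.hypot(d[0],d[1])
    return np.array([c['cx'],c['cy']])+d[:2]/h*np.arctan2(h,d[2])*c['fx']
def yaw(s): return np.arctan2(s['tool_rot'][1,0],s['tool_rot'][0,0])
E
python3 - <<'E'
from h import *
im=cv2.imread('pics/top0.png')
a=cv2.resize(im[175:245,375:445],(560,560),interpolation=cv2.INTER_CUBIC);cv2.imwrite('pics/c0.png',a)
for n,u,v,z in(('puck',314,239,.02),('vial',352,234,.045),('bottle',223,233,.06),('A',412,214,.08),('B',410,193,.04)):print(n,fixed('top',u,v,z).round(3))
E
```

```text
puck [0.421 0.004 0.02 ]
vial [ 0.436 -0.112  0.045]
bottle [0.434 0.279 0.06 ]
A [ 0.494 -0.289  0.08 ]
B [ 0.567 -0.297  0.04 ]
```

View pics/c0.png

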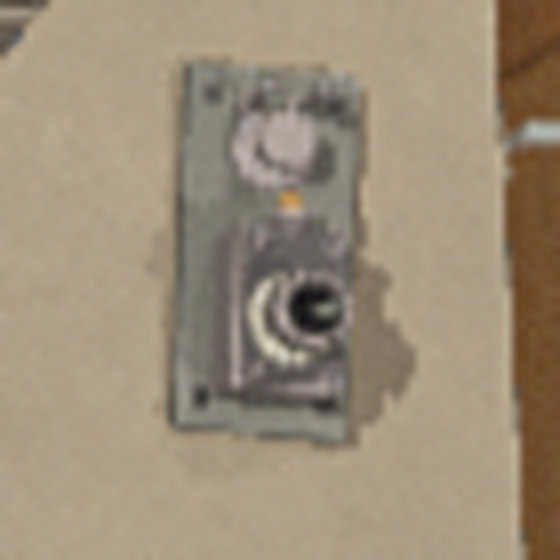

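The crop shows the cap at about (414.6,213.4) and the pedestal at (410.4,193.1). The nest's x axis is therefore roughly world +x, with the pedestal near (0.567,-0.297) and the screw near (0.496,-0.297). I'm moving to above the puck.

>>> {"fn": "jog_arm", "kwargs": {
  "hand": [0.085,0.085,0.085,0.085,0.085],
  "travel": [
    [0.022,-0.052,0],
    [0.022,-0.052,0],
    [0.022,-0.052,0],
    [0.022,-0.052,0],
    [0.022,-0.052,0]
  ],
  "yaw": [0.03,0.03,0.03,0.03,0.03],
  "grip_force": 30
}}

```text
time_s: 0.72
position: [0.2705, 0.2644, 0.2246]
tool_rot: [[-0.99, 0.144, 0.0], [0.144, 0.99, -0.0], [-0.0, -0.0, -1.0]]
ft_force: [1.1, 0.6, 1.1]
grip_width: 0.085
gripper_force: 0.0
```

>>> {"fn": "jog_arm", "kwargs": {
  "hand": [0.07,0.07,0.07,0.07,0.07],
  "travel": [
    [0.022,-0.052,0],
    [0.022,-0.052,0],
    [0.022,-0.052,0],
    [0.022,-0.052,0],
    [0.022,-0.052,0]
  ],
  "yaw": [0.03,0.03,0.03,0.03,0.03]
}}

```text
time_s: 1.35
position: [0.3806, 0.0042, 0.2247]
tool_rot: [[-1.0, -0.005, 0.0], [-0.005, 1.0, 0.0], [-0.0, 0.0, -1.0]]
ft_force: [0.1, 0.1, 0.3]
grip_width: 0.0702
gripper_force: 0.0
```

>>> {"fn": "jog_arm", "kwargs": {
  "hand": [0.06,0.06,0.06,0.06,0.06],
  "travel": [
    [0.01,0,-0.01],
    [0.01,0,-0.02],
    [0,0,-0.02],
    [0,0,0],
    [0,0,0]
  ],
  "yaw": [0,0,0,0,0]
}}

```text
time_s: 1.98
position: [0.4004, 0.0066, 0.1753]
tool_rot: [[-1.0, -0.005, 0.001], [-0.005, 1.0, -0.0], [-0.001, -0.0, -1.0]]
ft_force: [-0.2, 0.2, 0.4]
grip_width: 0.0598
gripper_force: 0.0
```

Run:
```python
from h import *
s=env.observe();T=wpose(s);print(s['time_s'],s['position'],np.degrees(yaw(s)),s['q'],s['grip_width'])
cv2.imwrite('pics/w1.png',env.get_image('wrist')[:,:,::-1])
print(wproj(T,[.421,.004,.013]))
```

```text
1.975 [0.40043146 0.00655081 0.17525159] -179.71612779945005 [-1.61263855e+01  9.73229681e+00  1.00922346e+02  3.64500663e-03
  6.93147183e+01 -1.06411543e+02] 0.05982286473342942
[320.8978321  198.06017267]
```

View pics/w1.png

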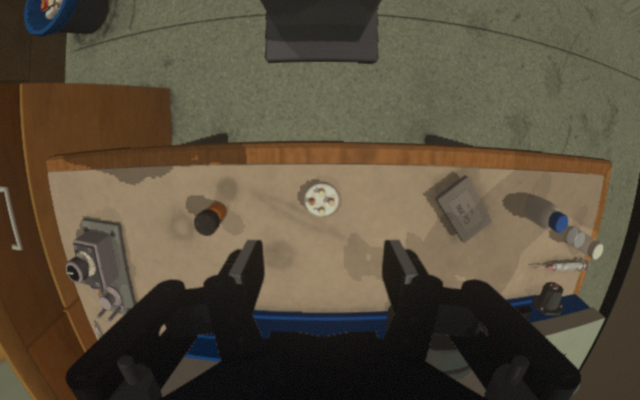

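The wrist view shows the puck centred at about (322,200), with nothing near it.

Run:
```python
from h import *
s=env.observe();T=wpose(s)
im=cv2.imread('pics/w1.png')[165:235,285:360]
g=cv2.cvtColor(im,cv2.COLOR_BGR2HSV);m=((g[...,1]<45)&(g[...,2]>130)).astype('uint8')
m=cv2.morphologyEx(m,cv2.MORPH_CLOSE,np.ones((7,7)))
n,l,st,c=cv2.connectedComponentsWithStats(m);i=1+st[1:,4].argmax();print(st[i],c[i]+[285,165])
x,y,w,h=st[i][:4];u,v=285+x+w/2-.5,165+y+h/2-.5
print(u,v,wray(T,u,v,.0115),wray(T,285+x,v,.01)-wray(T,285+x+w,v,.01))
```

```text
[ 20  19  33  32 645] [320.8496124  200.22325581]
321.0 199.5 [0.42329749 0.00392045 0.0115    ] [ 0.00018285 -0.03505155  0.        ]
```

The puck is at (0.423, 0.004), and its measured width of 35 mm fits. I'm descending and gripping.

>>> {"fn": "jog_arm", "kwargs": {
  "hand": [0.06,0.06,0.06,0.06,0.06],
  "travel": [
    [0.0125,-0.0025,-0.04],
    [0.01,0,-0.04],
    [0,0,-0.04],
    [0,0,-0.02],
    [0,0,-0.01]
  ],
  "yaw": [0,0,0,0,0]
}}

```text
time_s: 2.65
position: [0.423, 0.0037, 0.0244]
tool_rot: [[-1.0, -0.004, -0.0], [-0.004, 1.0, 0.0], [0.0, 0.0, -1.0]]
ft_force: [0.1, -0.1, 0.2]
grip_width: 0.0601
gripper_force: 0.0
```

>>> {"fn": "jog_arm", "kwargs": {
  "hand": [0.06,0.05,0.044,0.04,0.03],
  "travel": [
    [0,0,-0.004],
    [0,0,-0.003],
    [0,0,0],
    [0,0,0],
    [0,0,0]
  ],
  "yaw": [0,0,0,0,0]
}}

```text
time_s: 3.28
position: [0.4229, 0.0036, 0.0179]
tool_rot: [[-1.0, -0.004, 0.0], [-0.004, 1.0, -0.0], [-0.0, -0.0, -1.0]]
ft_force: [0.2, 0.0, -0.1]
grip_width: 0.0301
gripper_force: 0.0
```

>>> {"fn": "jog_arm", "kwargs": {
  "hand": [0.02,0.02,0.02,0.02,0.02],
  "travel": [
    [0,0,0],
    [0,0,0],
    [0,0,0],
    [0,0,0],
    [0,0,0]
  ],
  "yaw": [0,0,0,0,0]
}}

```text
time_s: 3.9
position: [0.4228, 0.0036, 0.0177]
tool_rot: [[-1.0, -0.004, -0.0], [-0.004, 1.0, -0.0], [0.0, -0.0, -1.0]]
ft_force: [-0.1, -0.1, -0.2]
grip_width: 0.0205
gripper_force: 0.0
```

The grip went to 20 mm with no force, so it missed. I'll look.

Run:
```python
from h import *
cv2.imwrite('pics/w2.png',env.get_image('wrist')[:,:,::-1])
a=env.get_image('scene')[:,:,::-1];b=cv2.imread('pics/w2.png')
cv2.imwrite('pics/m2.png',np.vstack([cv2.resize(b[100:300,180:460],(560,400)),cv2.resize(a[190:290,260:460],(560,280))])[:600])
```

```text
(no output)
```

View pics/m2.png

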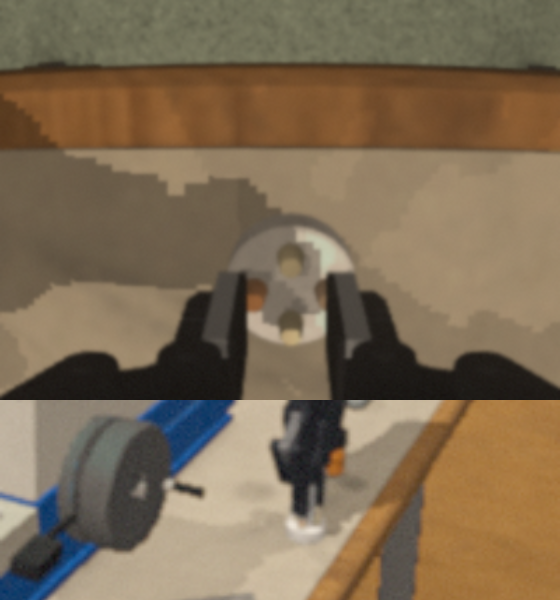

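The fingers closed above the disc, outside the resin blocks. I'll check the geometry with projections.

Run:
```python
from h import *
s=env.observe();T=wpose(s);p=s['position'];print(p)
f=lambda q:((wproj(T,q)-[180,100])*2).round()
for r in(-.018,.018):print('disc edges y',f([.423,.004+r,.013]),'x',f([.423+r,.004,.013]))
for z in(.001,.008,.014,.02):print(z,[list(f([p[0]+a,p[1]+b,z])) for a in(-.011,.011) for b in(-.010,.010)])
```

```text
[0.42282185 0.00360062 0.01771369]
disc edges y [224. 287.] x [290. 225.]
disc edges y [355. 287.] x [289. 344.]
0.001 [[np.float64(253.0), np.float64(234.0)], [np.float64(323.0), np.float64(234.0)], [np.float64(254.0), np.float64(303.0)], [np.float64(321.0), np.float64(303.0)]]
0.008 [[np.float64(252.0), np.float64(242.0)], [np.float64(325.0), np.float64(243.0)], [np.float64(253.0), np.float64(314.0)], [np.float64(323.0), np.float64(314.0)]]
0.014 [[np.float64(251.0), np.float64(250.0)], [np.float64(326.0), np.float64(251.0)], [np.float64(252.0), np.float64(323.0)], [np.float64(324.0), np.float64(324.0)]]
0.02 [[np.float64(250.0), np.float64(259.0)], [np.float64(328.0), np.float64(259.0)], [np.float64(251.0), np.float64(334.0)], [np.float64(325.0), np.float64(334.0)]]
```

The disc projection agrees, but the pad tips look to be near z≈0.025 rather than 0.001. I'll open, then go down by feel.

>>> {"fn": "jog_arm", "kwargs": {
  "hand": [0.035,0.05,0.05,0.05,0.05],
  "travel": [
    [0,0,0],
    [0,0,0],
    [0,0,0],
    [0,0,-0.004],
    [0,0,-0.004]
  ],
  "yaw": [0,0,0,0,0]
}}

```text
time_s: 4.62
position: [0.4228, 0.0036, 0.0094]
tool_rot: [[-1.0, -0.004, -0.0], [-0.004, 1.0, 0.0], [0.0, 0.0, -1.0]]
ft_force: [0.0, 0.2, -0.2]
grip_width: 0.0501
gripper_force: 0.0
```

>>> {"fn": "jog_arm", "kwargs": {
  "hand": [0.05,0.05,0.05,0.05,0.05],
  "travel": [
    [0,0,-0.002],
    [0,0,-0.001],
    [0,0,-0.001],
    [0,0,0],
    [0,0,0]
  ],
  "yaw": [0,0,0,0,0]
}}

```text
time_s: 5.25
position: [0.4228, 0.0036, 0.0058]
tool_rot: [[-1.0, -0.004, 0.0], [-0.004, 1.0, -0.0], [-0.0, -0.0, -1.0]]
ft_force: [-0.0, 1.1, -0.5]
grip_width: 0.0502
gripper_force: 0.0
```

>>> {"fn": "jog_arm", "kwargs": {
  "hand": [0.05,0.05,0.05,0.05,0.05],
  "travel": [
    [0,0,-0.001],
    [0,0,-0.001],
    [0,0,-0.001],
    [0,0,-0.001],
    [0,0,0]
  ],
  "yaw": [0,0,0,0,0]
}}

```text
time_s: 5.88
position: [0.4228, 0.0036, 0.0017]
tool_rot: [[-1.0, -0.004, -0.0], [-0.004, 1.0, 0.0], [0.0, 0.0, -1.0]]
ft_force: [0.2, 0.3, -0.2]
grip_width: 0.0498
gripper_force: 0.0
```

Run:
```python
from h import *
s=env.observe();T=wpose(s);print(s['position'],s['ft_force'],s['wrist_torque'])
b=env.get_image('wrist')[:,:,::-1];a=env.get_image('scene')[:,:,::-1]
cv2.imwrite('pics/m3.png',np.vstack([cv2.resize(b[150:290,220:430],(600,400)),cv2.resize(a[220:260,330:450],(600,200),interpolation=2)]))
```

```text
[0.42279727 0.0035936  0.00165614] [ 0.22172352  0.25312718 -0.15193212] [-0.04488194 -0.01008559 -0.01867176]
```

View pics/m3.png

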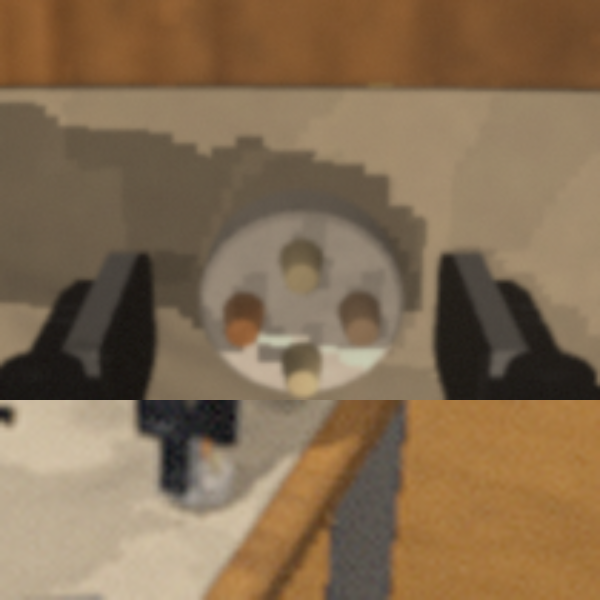

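The pad gap (282 px) and the disc (200 px = 36 mm) scale alike, so the tips are level with the disc top (z≈0.012). That puts the real tips about 10 mm behind the reported TCP. I'll go down about 7 mm more by feel, then close.

>>> {"fn": "jog_arm", "kwargs": {
  "hand": [0.045,0.045,0.045,0.045,0.045],
  "travel": [
    [0,0,-0.002],
    [0,0,-0.002],
    [0,0,-0.001],
    [0,0,-0.001],
    [0,0,0]
  ],
  "yaw": [0,0,0,0,0]
}}

```text
time_s: 6.6
position: [0.4228, 0.0036, -0.0043]
tool_rot: [[-1.0, -0.004, -0.0], [-0.004, 1.0, -0.0], [0.0, -0.0, -1.0]]
ft_force: [-0.2, -0.2, 0.3]
grip_width: 0.0453
gripper_force: 0.0
```

>>> {"fn": "jog_arm", "kwargs": {
  "hand": [0.042,0.04,0.038,0.034,0.03],
  "travel": [
    [0,0,-0.001],
    [0,0,0],
    [0,0,0],
    [0,0,0],
    [0,0,0]
  ],
  "yaw": [0,0,0,0,0]
}}

```text
time_s: 7.22
position: [0.4228, 0.0036, -0.005]
tool_rot: [[-1.0, -0.004, 0.0], [-0.004, 1.0, -0.0], [-0.0, -0.0, -1.0]]
ft_force: [-1.2, -0.6, 6.0]
grip_width: 0.0343
gripper_force: 29.4
```

>>> {"fn": "jog_arm", "kwargs": {
  "hand": [0.03,0.03,0.03,0.03,0.03],
  "travel": [
    [0,0,0.001],
    [0,0,0.002],
    [0,0,0.005],
    [0,0,0.01],
    [0,0,0.02]
  ],
  "yaw": [0,0,0,0,0]
}}

```text
time_s: 7.85
position: [0.4225, 0.0037, 0.0333]
tool_rot: [[-1.0, -0.004, -0.001], [-0.004, 1.0, 0.0], [0.001, 0.0, -1.0]]
ft_force: [0.4, 0.2, -0.6]
grip_width: 0.0346
gripper_force: 30.0
```

>>> {"fn": "jog_arm", "kwargs": {
  "hand": [0.03,0.03,0.03,0.03,0.03],
  "travel": [
    [0,0,0.03],
    [0,0,0.04],
    [0,0,0.02],
    [0,-0.03,0],
    [0,-0.045,0]
  ],
  "yaw": [0,0,0,0,0]
}}

```text
time_s: 8.48
position: [0.4227, -0.0716, 0.1237]
tool_rot: [[-1.0, -0.006, 0.001], [-0.006, 1.0, -0.001], [-0.001, -0.001, -1.0]]
ft_force: [0.8, -0.7, -0.9]
grip_width: 0.0344
gripper_force: 30.0
```

>>> {"fn": "jog_arm", "kwargs": {
  "hand": [0.03,0.03,0.03,0.03,0.03],
  "travel": [
    [0,-0.045,0],
    [0,-0.045,0],
    [0,-0.045,0],
    [0,-0.045,0],
    [0.02,-0.03,0]
  ],
  "yaw": [0,0,0,0,0]
}}

```text
time_s: 9.1
position: [0.4421, -0.2833, 0.1235]
tool_rot: [[-1.0, -0.002, 0.0], [-0.002, 1.0, -0.0], [-0.0, -0.0, -1.0]]
ft_force: [0.6, 0.2, -0.4]
grip_width: 0.0343
gripper_force: 30.0
```

>>> {"fn": "jog_arm", "kwargs": {
  "hand": [0.03,0.03,0.03,0.03,0.03],
  "travel": [
    [0.03,-0.015,0],
    [0.03,0,0],
    [0.015,0,0],
    [0,0,0],
    [0,0,0]
  ],
  "yaw": [0,0,0,0,0]
}}

```text
time_s: 9.72
position: [0.5172, -0.2962, 0.123]
tool_rot: [[-1.0, -0.004, -0.0], [-0.004, 1.0, 0.0], [0.0, 0.0, -1.0]]
ft_force: [-1.1, -0.0, -0.1]
grip_width: 0.0343
gripper_force: 30.0
```

Run:
```python
from h import *
s=env.observe();T=wpose(s);print(s['time_s'],s['position'],yaw(s),s['q'],s['grip_width'],s['ft_force'])
np.save('T4',T)
b=env.get_image('wrist')[:,:,::-1];cv2.imwrite('pics/w4.png',b)
cv2.imwrite('pics/w4c.png',cv2.resize(b[60:360,140:500],(720,600),interpolation=2))
for n,p in(('ped',[.567,-.297,.036]),('screw',[.496,-.297,.08])):print(n,(wproj(T,p)-[140,60])*2)
```

```text
9.725 [ 0.51716211 -0.29622432  0.12299623] -3.1374684704562172 [-4.11699842e+01  3.13518205e+01  7.57641577e+01 -9.18117681e-03
  7.29049682e+01 -1.31403581e+02] 0.034265855679836574 [-1.07662861 -0.01295335 -0.07514428]
ped [364.8230637  392.01025168]
screw [365.63816644 256.24827595]
```

View pics/w4c.png

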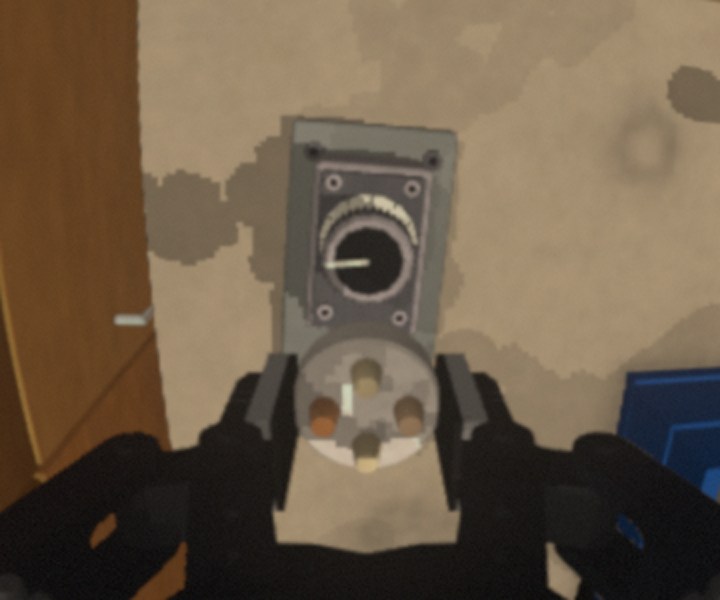

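Seen here: screw cap centre at crop (368,262), body screws at (333,182), (412,188), (400,318) and (324,312), and base holes at (314,152) and (432,160). The puck is held level. Now I'll compute the nest pose.

Run:
```python
from h import *
T=np.load('T4.npy');g=lambda u,v,z:wray(T,140+u/2,60+v/2,z)[:2]
sc=g(368,262,.08);print('screw',sc)
b=[g(*p,.052) for p in((333,182),(412,188),(400,318),(324,312))]
print('body c',np.mean(b,0),'sizes',np.linalg.norm(b[0]-b[1]),np.linalg.norm(b[1]-b[2]))
x=(b[2]+b[3]-b[0]-b[1])/2;y=(b[0]+b[3]-b[1]-b[2])/2
print('yaw x',np.degrees(np.arctan2(x[1],x[0])),'yaw from y',np.degrees(np.arctan2(y[1],y[0]))-90,y)
h=g(432,160,.012)-g(314,152,.012);print('holes',h,np.degrees(np.arctan2(h[1],h[0])))
e=[g(*p,.012) for p in((293,118),(456,131))];print('edge',e,np.linalg.norm(e[0]-e[1]))
l=g(368,262,.08)-g(328,265,.08);print('line end',-l)
# puck in hand, top of disc
p=[g(u,v,.123+.005+.013) for u,v in((296,398),(440,398))];print('puck y edges',p)
print('puck c',g(367,404,.141))
```

```text
screw [ 0.49790827 -0.29623137]
body c [ 0.50149588 -0.29639692] sizes 0.02842321975045532 0.04966415328740367
yaw x -4.184283726843064 yaw from y -184.3141137679912 [-0.00215576 -0.02857658]
holes [0.00310513 0.0497073 ] 86.42547809448838
edge [array([ 0.4538194 , -0.32752318]), array([ 0.45886083, -0.2591492 ])] 0.06855958813869932
line end [ 0.00105329 -0.01289716]
puck y edges [array([ 0.51522482, -0.31359736]), array([ 0.51509924, -0.27915723])]
puck c [ 0.516643   -0.29661675]
```

Nest yaw is about -4.2°. The seat comes out near (0.571,-0.3015), and the base width of 68.6 mm is close to the given 70 mm. I'll move past the pedestal and look down at it before placing.

>>> {"fn": "jog_arm", "kwargs": {
  "hand": [0.03,0.03,0.03,0.03,0.03],
  "travel": [
    [0.03,-0.005,0],
    [0.03,0,0],
    [0.013,0,0],
    [0,0,0],
    [0,0,0]
  ],
  "yaw": [-0.03,-0.03,-0.015,0,0]
}}

```text
time_s: 10.4
position: [0.59, -0.3015, 0.1229]
tool_rot: [[-0.997, 0.071, -0.0], [0.071, 0.997, 0.0], [0.0, 0.0, -1.0]]
ft_force: [-0.8, -0.1, -0.6]
grip_width: 0.034
gripper_force: 30.0
```

Run:
```python
from h import *
s=env.observe();T=wpose(s);print(s['time_s'],s['position'],yaw(s),s['q'],s['grip_width'])
np.save('T5',T)
b=env.get_image('wrist')[:,:,::-1];cv2.imwrite('pics/w5.png',b)
cv2.imwrite('pics/w5c.png',cv2.resize(b[100:300,220:420],(600,600),interpolation=2))
print((wproj(T,[.571,-.3015,.036])-[220,100])*3)
```

```text
10.4 [ 0.58997331 -0.30148917  0.12287458] 3.070606670727626 [-3.72800608e+01  3.76081043e+01  6.34933104e+01 -8.08303036e-03
  7.89256422e+01 -1.23211307e+02] 0.03401366023425664
[305.82789425 230.39229211]
```

View pics/w5c.png

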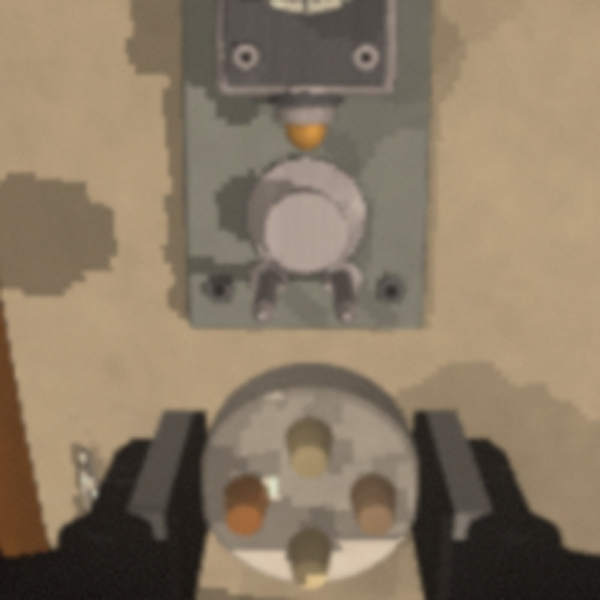

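The pedestal top is centred at crop (306,231), against a predicted (306,230). The pin tips are at (263,316) and (345,314), the nose tip at (306,150), and the yaw is aligned. I'll do a quick numeric check of these.

Run:
```python
from h import *
T=np.load('T5.npy');g=lambda u,v,z:wray(T,220+u/3,100+v/3,z)[:2]
c=g(306,231,.036);a=np.radians(-4.2);M=np.array([[np.cos(a),np.sin(a)],[-np.sin(a),np.cos(a)]])
print('seat',c,'diam',np.linalg.norm(g(263,231,.036)-g(350,231,.036)))
for n,u,v,z in(('pinL',263,316,.051),('pinR',345,314,.051),('nose',306,150,.042)):print(n,M@(g(u,v,z)-c))
for zt in(.139,.145):
  e=[g(203,478,zt),g(418,478,zt),g(308,385,zt),g(308,582,zt)]
  print('puck rel TCP',M@((e[0]+e[1])/2-[.59,-.3015]),M@((e[2]+e[3])/2-[.59,-.3015]),np.linalg.norm(e[0]-e[1]),np.linalg.norm(e[2]-e[3]))
```

```text
seat [ 0.57116486 -0.30146685] diam 0.02266701820597365
pinL [ 0.01846523 -0.01069374]
pinR [0.01788634 0.00981683]
nose [-2.20367020e-02 -3.53092569e-05]
puck rel TCP [-0.00080343 -0.00037777] [ 0.00108811 -0.00078177] 0.03478521539498484 0.03652902728096564
puck rel TCP [-0.00395368 -0.00040461] [-0.00214722 -0.00079044] 0.03322072883824925 0.03488611170712849
```

Everything agrees: pins at +18.2, nose at -22 (4 mm of play), pedestal 22.7 mm across. I'll descend with the puck 1.8 mm short of the pins.

>>> {"fn": "jog_arm", "kwargs": {
  "hand": [0.03,0.03,0.03,0.03,0.03],
  "travel": [
    [-0.02,0.0005,0],
    [-0.001,0,-0.02],
    [0,0,-0.035],
    [0,0,-0.02],
    [0,0,-0.006]
  ],
  "yaw": [0,0,0,0,0]
}}

```text
time_s: 11.08
position: [0.5689, -0.3007, 0.0409]
tool_rot: [[-0.997, 0.071, -0.002], [0.071, 0.997, 0.001], [0.002, 0.001, -1.0]]
ft_force: [0.1, 0.8, -0.1]
grip_width: 0.0346
gripper_force: 30.0
```

>>> {"fn": "jog_arm", "kwargs": {
  "hand": [0.03,0.03,0.03,0.03,0.03],
  "travel": [
    [0,0,-0.003],
    [0,0,-0.002],
    [0,0,-0.001],
    [0,0,-0.001],
    [0,0,0]
  ],
  "yaw": [0,0,0,0,0]
}}

```text
time_s: 11.7
position: [0.5698, -0.3009, 0.0348]
tool_rot: [[-0.997, 0.071, 0.0], [0.071, 0.997, -0.0], [-0.0, -0.0, -1.0]]
ft_force: [-0.0, 0.2, -0.6]
grip_width: 0.0345
gripper_force: 30.0
```

>>> {"fn": "jog_arm", "kwargs": {
  "hand": [0.03,0.03,0.03,0.03,0.03],
  "travel": [
    [0,0,-0.001],
    [0,0,0],
    [0,0,0],
    [0,0,0],
    [0,0,0]
  ],
  "yaw": [0,0,0,0,0]
}}

```text
time_s: 12.32
position: [0.5698, -0.3009, 0.0337]
tool_rot: [[-0.997, 0.071, -0.0], [0.071, 0.997, -0.0], [-0.0, -0.0, -1.0]]
ft_force: [0.2, -1.4, -0.1]
grip_width: 0.0345
gripper_force: 30.0
```

>>> {"fn": "jog_arm", "kwargs": {
  "hand": [0.03,0.03,0.03,0.03,0.03],
  "travel": [
    [0,0,-0.001],
    [0,0,0],
    [0,0,-0.0005],
    [0,0,0],
    [0,0,0]
  ],
  "yaw": [0,0,0,0,0]
}}

```text
time_s: 12.95
position: [0.5698, -0.3009, 0.0322]
tool_rot: [[-0.997, 0.071, 0.0], [0.071, 0.997, 0.0], [-0.0, 0.0, -1.0]]
ft_force: [0.5, 0.6, -1.3]
grip_width: 0.0341
gripper_force: 30.0
```

>>> {"fn": "jog_arm", "kwargs": {
  "hand": [0.03,0.03,0.03,0.03,0.03],
  "travel": [
    [0,0,-0.0005],
    [0,0,0],
    [0,0,0],
    [0,0,0],
    [0,0,0]
  ],
  "yaw": [0,0,0,0,0]
}}

```text
time_s: 13.58
position: [0.5698, -0.3009, 0.0317]
tool_rot: [[-0.997, 0.071, -0.0], [0.071, 0.997, -0.0], [0.0, -0.0, -1.0]]
ft_force: [0.1, -0.0, -0.6]
grip_width: 0.0347
gripper_force: 30.0
```

>>> {"fn": "jog_arm", "kwargs": {
  "hand": [0.03,0.03,0.03,0.03,0.03],
  "travel": [
    [0,0,-0.0005],
    [0,0,0],
    [0,0,-0.0005],
    [0,0,0],
    [0,0,0]
  ],
  "yaw": [0,0,0,0,0]
}}

```text
time_s: 14.2
position: [0.5699, -0.3009, 0.031]
tool_rot: [[-0.997, 0.071, 0.0], [0.071, 0.997, -0.0], [-0.0, -0.0, -1.0]]
ft_force: [-0.3, 0.4, 3.5]
grip_width: 0.0346
gripper_force: 30.3
```

>>> {"fn": "jog_arm", "kwargs": {
  "hand": [0.03,0.03,0.03,0.03,0.03],
  "travel": [
    [0,0,-0.0005],
    [0,0,0],
    [0,0,0],
    [0,0,0],
    [0,0,0]
  ],
  "yaw": [0,0,0,0,0]
}}

```text
time_s: 14.82
position: [0.5699, -0.3009, 0.0309]
tool_rot: [[-0.998, 0.071, 0.0], [0.071, 0.998, -0.0], [-0.0, -0.0, -1.0]]
ft_force: [-3.7, 1.2, 7.6]
grip_width: 0.0344
gripper_force: 30.6
```

It touched down at the predicted height (0.031). I'm releasing and rising.

>>> {"fn": "jog_arm", "kwargs": {
  "hand": [0.036,0.038,0.042,0.046,0.05],
  "travel": [
    [0,0,0.0005],
    [0,0,0],
    [0,0,0],
    [0,0,0],
    [0,0,0]
  ],
  "yaw": [0,0,0,0,0]
}}

```text
time_s: 15.45
position: [0.5698, -0.3009, 0.0307]
tool_rot: [[-0.997, 0.071, -0.0], [0.071, 0.997, 0.0], [0.0, 0.0, -1.0]]
ft_force: [-0.2, 0.7, -0.6]
grip_width: 0.0501
gripper_force: 0.0
```

>>> {"fn": "jog_arm", "kwargs": {
  "hand": [0.05,0.05,0.05,0.05,0.05],
  "travel": [
    [0,0,0.01],
    [0,0,0.02],
    [0,0,0.03],
    [0,0,0.03],
    [-0.025,0.002,0.01]
  ],
  "yaw": [0,0,0,0,0]
}}

```text
time_s: 16.08
position: [0.5459, -0.2994, 0.1333]
tool_rot: [[-0.998, 0.07, 0.004], [0.07, 0.998, -0.003], [-0.004, -0.003, -1.0]]
ft_force: [-0.3, 0.4, -0.4]
grip_width: 0.0502
gripper_force: 0.0
```

>>> {"fn": "jog_arm", "kwargs": {
  "hand": [0.05,0.05,0.05,0.05,0.05],
  "travel": [
    [-0.03,0.002,0],
    [-0.017,0.001,0],
    [0,0,0],
    [0,0,0],
    [0,0,0]
  ],
  "yaw": [0.1,0.1,0.1,0.1,0]
}}

```text
time_s: 16.7
position: [0.4979, -0.296, 0.1314]
tool_rot: [[-0.947, -0.322, 0.001], [-0.322, 0.947, -0.001], [-0.0, -0.001, -1.0]]
ft_force: [-0.3, 0.4, -0.2]
grip_width: 0.0501
gripper_force: 0.0
```

Run:
```python
from h import *
s=env.observe();T=wpose(s);print(s['time_s'],s['position'],yaw(s),s['q'],s['grip_width'])
np.save('T6',T)
b=env.get_image('wrist')[:,:,::-1];cv2.imwrite('pics/w6.png',b)
cv2.imwrite('pics/w6c.png',cv2.resize(b[90:330,190:470],(700,600),interpolation=2))
for p in([.5711,-.3015,.049],[.5711,-.3015,.036],[.4975,-.2962,.08]):print((wproj(T,p)-[190,90])*2.5)
```

```text
16.7 [ 0.49787646 -0.29601316  0.13140403] -2.813381947199417 [-4.24374952e+01  2.93021125e+01  7.80572782e+01 -4.58132903e-04
  7.25906438e+01 -1.51242437e+02] 0.050075712108806604
[250.68842028 465.77246995]
[254.06586508 447.52244296]
[334.15562875 311.40808895]
```

View pics/w6c.png

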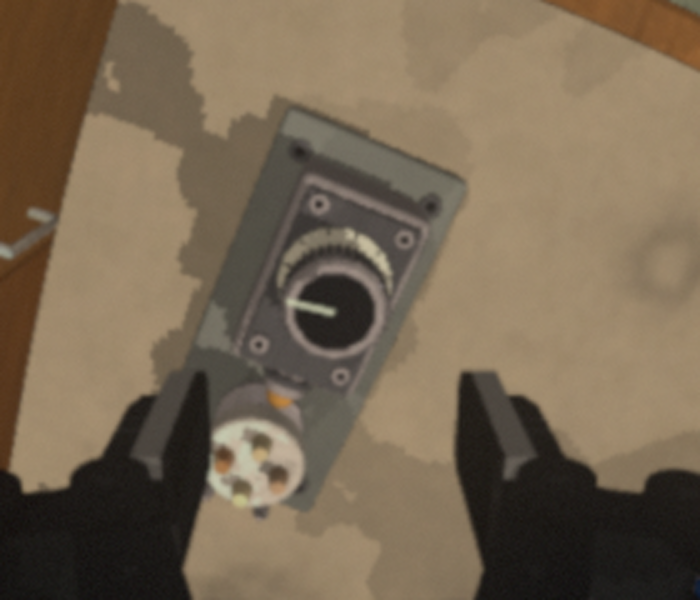

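The puck stands on the pedestal at (258,462) with its blocks up, clear of the nose. The cap is at (336,313) against a predicted (334,311). I'll go down over the knob and grip it.

>>> {"fn": "jog_arm", "kwargs": {
  "hand": [0.05,0.05,0.05,0.05,0.05],
  "travel": [
    [0,0,-0.025],
    [0,0,-0.025],
    [0,0,-0.015],
    [0,0,-0.007],
    [0,0,-0.003]
  ],
  "yaw": [0,0,0,0,0]
}}

```text
time_s: 17.38
position: [0.498, -0.2961, 0.0559]
tool_rot: [[-0.946, -0.323, 0.0], [-0.323, 0.946, -0.0], [-0.0, -0.001, -1.0]]
ft_force: [0.3, -0.2, 0.7]
grip_width: 0.0504
gripper_force: 0.0
```

>>> {"fn": "jog_arm", "kwargs": {
  "hand": [0.045,0.04,0.034,0.03,0.025],
  "travel": [
    [0,0,0],
    [0,0,0],
    [0,0,0],
    [0,0,0],
    [0,0,0]
  ],
  "yaw": [0,0,0,0,0],
  "grip_force": 40
}}

```text
time_s: 18.0
position: [0.4978, -0.2957, 0.0561]
tool_rot: [[-0.946, -0.323, 0.0], [-0.323, 0.946, 0.0], [-0.0, 0.0, -1.0]]
ft_force: [-0.4, 1.8, 5.5]
grip_width: 0.0282
gripper_force: 39.4
```

```bash
cat > o.py <<'E'
from h import *
s=env.observe();print(s['time_s'],s['position'].round(4),'yaw',yaw(s).round(4),'q6',s['q'][5].round(1),'F',s['ft_force'].round(1),'M',s['wrist_torque'].round(3),'eff6',s['joint_efforts'][5].round(3),s['grip_width'].round(4),s['gripper_force'])
E
python3 o.py
```

```text
Traceback (most recent call last):
  File "o.py", line 2, in <module>
    s=env.observe();print(s['time_s'],s['position'].round(4),'yaw',yaw(s).round(4),'q6',s['q'][5].round(1),'F',s['ft_force'].round(1),'M',s['wrist_torque'].round(3),'eff6',s['joint_efforts'][5].round(3),s['grip_width'].round(4),s['gripper_force'])
                                                                                                                                                                                                           ^^^^^^^^^^^^^^^^^^^^^
AttributeError: 'float' object has no attribute 'round'
```

Gripped. Turning clockwise (negative yaw).

>>> {"fn": "jog_arm", "kwargs": {
  "hand": [0.02,0.02,0.02,0.02,0.02],
  "travel": [
    [0,0,0],
    [0,0,0],
    [0,0,0],
    [0,0,0],
    [0,0,0]
  ],
  "yaw": [-0.1,-0.15,-0.15,-0.15,-0.15]
}}

```text
time_s: 18.62
position: [0.4978, -0.2958, 0.0561]
tool_rot: [[-0.93, 0.367, 0.0], [0.367, 0.93, -0.0], [-0.0, -0.0, -1.0]]
ft_force: [-2.1, 1.9, 4.5]
grip_width: 0.0279
gripper_force: 39.5
```

>>> {"fn": "jog_arm", "kwargs": {
  "hand": [0.02,0.02,0.02,0.02,0.02],
  "travel": [
    [0,0,0],
    [0,0,0],
    [0,0,0],
    [0,0,0],
    [0,0,0]
  ],
  "yaw": [-0.15,-0.15,-0.15,-0.15,-0.1]
}}

```text
time_s: 19.25
position: [0.4977, -0.2959, 0.0561]
tool_rot: [[-0.476, 0.879, -0.0], [0.879, 0.476, -0.0], [-0.0, -0.0, -1.0]]
ft_force: [-2.5, 1.2, 4.6]
grip_width: 0.0281
gripper_force: 39.5
```

```bash
sed -i "s/s\['grip_width'\].round(4)/s['grip_width']/" o.py; python3 o.py
python3 - <<'E'
from h import *
s=env.observe();np.save('T7',wpose(s));b=env.get_image('wrist')[:,:,::-1];cv2.imwrite('pics/w7.png',b)
E
```

```text
19.25 [ 0.4977 -0.2959  0.0561] yaw 2.0672 q6 -70.9 F [-2.5  1.2  4.6] M [0.283 0.333 0.046] eff6 -0.79 0.028074443629462396 39.488077849382535
```

The torque of 0.046 N·m matches the screw's friction, so it is turning with 1.40 rad done. Continuing more finely.

>>> {"fn": "jog_arm", "kwargs": {
  "hand": [0.02,0.02,0.02,0.02,0.02],
  "travel": [
    [0,0,0],
    [0,0,0],
    [0,0,0],
    [0,0,0],
    [0,0,0]
  ],
  "yaw": [-0.1,-0.1,-0.1,-0.1,-0.1]
}}

```text
time_s: 19.92
position: [0.4976, -0.296, 0.0561]
tool_rot: [[0.001, 1.0, -0.0], [1.0, -0.001, -0.0], [-0.0, -0.0, -1.0]]
ft_force: [-3.4, 0.6, 5.6]
grip_width: 0.0286
gripper_force: 39.6
```

```bash
python3 o.py
```

```text
19.925 [ 0.4976 -0.296   0.0561] yaw 1.5694 q6 -42.3 F [-3.4  0.6  5.6] M [0.2   0.486 0.013] eff6 -1.004 0.028648439113961317 39.58148591365898
```

>>> {"fn": "jog_arm", "kwargs": {
  "hand": [0.02,0.02,0.02,0.02,0.02],
  "travel": [
    [0,0,0],
    [0,0,0],
    [0,0,0],
    [0,0,0],
    [0,0,0]
  ],
  "yaw": [-0.06,-0.06,-0.06,-0.06,-0.06]
}}

```text
time_s: 20.55
position: [0.4975, -0.296, 0.0561]
tool_rot: [[0.296, 0.955, -0.0], [0.955, -0.296, -0.0], [-0.0, -0.0, -1.0]]
ft_force: [-4.1, 0.9, 5.0]
grip_width: 0.0283
gripper_force: 39.6
```

```bash
python3 o.py
```

```text
20.55 [ 0.4975 -0.296   0.0561] yaw 1.2707 q6 -25.2 F [-4.1  0.9  5. ] M [0.194 0.569 0.06 ] eff6 -0.583 0.028347207499992238 39.601966459304094
```

>>> {"fn": "jog_arm", "kwargs": {
  "hand": [0.02,0.02,0.02,0.02,0.02],
  "travel": [
    [0,0,0],
    [0,0,0],
    [0,0,0],
    [0,0,0],
    [0,0,0]
  ],
  "yaw": [-0.04,-0.04,-0.04,-0.04,-0.04]
}}

```text
time_s: 21.18
position: [0.4975, -0.2959, 0.0561]
tool_rot: [[0.479, 0.878, -0.001], [0.878, -0.479, -0.0], [-0.0, -0.0, -1.0]]
ft_force: [-3.2, 1.4, 5.8]
grip_width: 0.0279
gripper_force: 39.6
```

```bash
python3 o.py
```

```text
21.175 [ 0.4975 -0.2959  0.0561] yaw 1.0714 q6 -13.8 F [-3.2  1.4  5.8] M [0.251 0.512 0.011] eff6 -0.372 0.027901775369243466 39.61449448397616
```

>>> {"fn": "jog_arm", "kwargs": {
  "hand": [0.02,0.02,0.02,0.02,0.02],
  "travel": [
    [0,0,0],
    [0,0,0],
    [0,0,0],
    [0,0,0],
    [0,0,0]
  ],
  "yaw": [-0.04,-0.04,-0.04,-0.04,-0.04]
}}

```text
time_s: 21.8
position: [0.4974, -0.2959, 0.0561]
tool_rot: [[0.644, 0.765, -0.001], [0.765, -0.644, -0.0], [-0.001, -0.0, -1.0]]
ft_force: [-4.2, 2.3, 6.3]
grip_width: 0.0281
gripper_force: 39.7
```

```bash
python3 o.py
```

```text
21.8 [ 0.4974 -0.2959  0.0561] yaw 0.8717 q6 -2.4 F [-4.2  2.3  6.3] M [0.285 0.625 0.506] eff6 -0.013 0.028140762949778336 39.69464331941708
```

The torque rose sharply to 0.51 N·m. One small push will confirm the seat, with a picture for the line angle.

>>> {"fn": "jog_arm", "kwargs": {
  "hand": [0.02,0.02,0.02,0.02,0.02],
  "travel": [
    [0,0,0],
    [0,0,0],
    [0,0,0],
    [0,0,0],
    [0,0,0]
  ],
  "yaw": [-0.02,0,0,0,0]
}}

```text
time_s: 22.42
position: [0.4973, -0.2961, 0.0561]
tool_rot: [[0.658, 0.753, -0.001], [0.753, -0.658, -0.001], [-0.001, -0.001, -1.0]]
ft_force: [-4.9, 0.5, 5.5]
grip_width: 0.028
gripper_force: 39.8
```

```bash
python3 o.py
python3 - <<'E'
from h import *
s=env.observe();T=wpose(s);np.save('T8',T);b=env.get_image('wrist')[:,:,::-1];cv2.imwrite('pics/w8.png',b)
a=cv2.imread('pics/w7.png')
cv2.imwrite('pics/w78.png',np.hstack([cv2.resize(i[130:330,230:430],(400,400),interpolation=2) for i in(a,b)]))
print((wproj(T,[.4975,-.296,.08])-[230,130])*2+[400,0],(wproj(T,[.571,-.3015,.049])-[230,130])*2+[400,0])
E
```

```text
22.425 [ 0.4973 -0.2961  0.0561] yaw 0.8531 q6 -1.3 F [-4.9  0.5  5.5] M [0.056 0.84  0.197] eff6 0.224 0.02799261508855937 39.848864518571645
[583.9262632  274.23365677] [805.52873398  63.60977826]
```

View pics/w78.png

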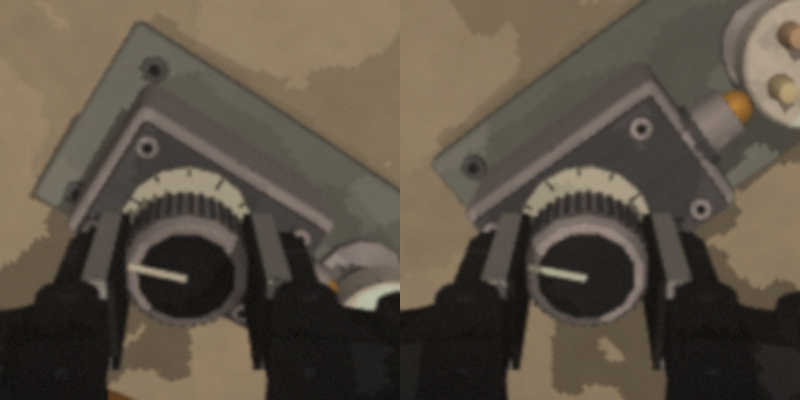

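The nose is now against the puck. In camera frame the line is at almost the same angle in both views, so the knob turned with the fingers. I'll quantify the line angle in the world for both frames.

```bash
cat > ln.py <<'E'
from h import *
def line(f,T):
    im=cv2.imread(f);c=wproj(T,[.4975,-.296,.08]);u,v=c.round().astype(int)
    x0,y0=u-32,v-12;m=im[y0:y0+18,x0:x0+34].astype(int)
    yy,xx=np.where(m.min(2)>105);k=np.hypot(xx+x0-c[0]-1.5,yy+y0-c[1]-2)<23
    P=np.array([wray(T,a+x0,b+y0,.08)[:2] for a,b in zip(xx[k],yy[k])])
    d=np.linalg.svd(P-P.mean(0))[2][0];d*=np.sign(d@(P.mean(0)-[.4975,-.296]))
    return len(P),np.arctan2(d[1],d[0])
if __name__=='__main__':
    for i in(7,8):
        T=np.load(f'T{i}.npy');n,a=line(f'pics/w{i}.png',T);h=np.linalg.solve(wpose({'tool_rot':np.eye(3),'position':np.zeros(3)}),np.eye(4))
        R=T@h;y=np.arctan2(R[1,0],R[0,0]);print(i,n,'line',a,'tool',y,'rel',np.mod(a-y+np.pi,2*np.pi)-np.pi)
E
python3 ln.py
```

```text
7 53 line -2.888726465848131 tool 2.0671542924386115 rel 1.3273045488928439
8 65 line 2.208893519358114 tool 0.8530601819032493 rel 1.3558333374548646
```

Slip was only 0.03 rad and the screw turned about 2.6 rad, which fits a seat at 4.0. I'm backing off a quarter turn counter-clockwise.

>>> {"fn": "jog_arm", "kwargs": {
  "hand": [0.02,0.02,0.02,0.02,0.02],
  "travel": [
    [0,0,0],
    [0,0,0],
    [0,0,0],
    [0,0,0],
    [0,0,0]
  ],
  "yaw": [0.1,0.15,0.15,0.15,0.15]
}}

```text
time_s: 23.1
position: [0.4976, -0.2963, 0.0561]
tool_rot: [[0.014, 1.0, -0.0], [1.0, -0.014, -0.001], [-0.001, -0.0, -1.0]]
ft_force: [-2.1, -0.1, 3.9]
grip_width: 0.0283
gripper_force: 39.7
```

>>> {"fn": "jog_arm", "kwargs": {
  "hand": [0.02,0.02,0.02,0.02,0.02],
  "travel": [
    [0,0,0],
    [0,0,0],
    [0,0,0],
    [0,0,0],
    [0,0,0]
  ],
  "yaw": [0.15,0.15,0.15,0.15,0.15]
}}

```text
time_s: 23.72
position: [0.4979, -0.2962, 0.0561]
tool_rot: [[-0.672, 0.741, 0.001], [0.741, 0.672, -0.001], [-0.001, -0.0, -1.0]]
ft_force: [-1.3, 0.3, 4.2]
grip_width: 0.0282
gripper_force: 39.7
```

>>> {"fn": "jog_arm", "kwargs": {
  "hand": [0.02,0.02,0.02,0.02,0.02],
  "travel": [
    [0,0,0],
    [0,0,0],
    [0,0,0],
    [0,0,0],
    [0,0,0]
  ],
  "yaw": [0.1,0.04,0,0,0]
}}

```text
time_s: 24.35
position: [0.498, -0.2961, 0.0561]
tool_rot: [[-0.764, 0.645, 0.001], [0.645, 0.764, -0.001], [-0.001, -0.0, -1.0]]
ft_force: [-1.3, 0.8, 4.6]
grip_width: 0.0281
gripper_force: 39.7
```

```bash
python3 o.py
python3 - <<'E'
from ln import *
s=env.observe();T=wpose(s);b=env.get_image('wrist')[:,:,::-1];cv2.imwrite('pics/w9.png',b)
n,a=line('pics/w9.png',T);print(n,a,'backed off',np.mod(a-2.209,2*np.pi))
cv2.imwrite('pics/w9c.png',cv2.resize(b[120:340,180:460],(700,550),interpolation=2))
print((wproj(T,[.571,-.3015,.049])-[180,120])*2.5)
E
```

```text
24.35 [ 0.498  -0.2961  0.0561] yaw 2.4408 q6 -92.3 F [-1.3  0.8  4.6] M [0.166 0.149 0.056] eff6 0.04 0.02810529668186905 39.738439278469286
28 -2.488461359738226 backed off 1.5857239474413607
[524.67152752 505.18415972]
```

View pics/w9c.png

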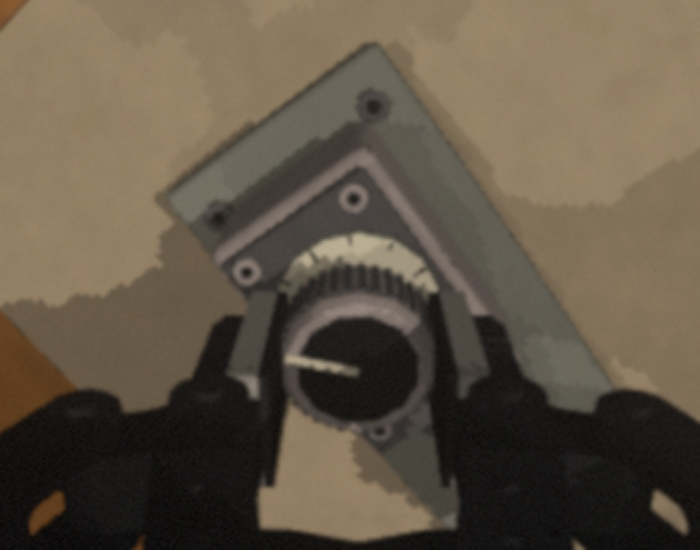

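The line (360,370)→(288,358) shows the screw backed off 1.586 rad, a quarter turn, with the head still gripped. Nothing touched the puck during the back-off. I'm handing in.

```bash
python3 -c "
from rig import env
print(env.close_job())"
```

```text
the job is handed in; nothing more can be done
None
```

The job is handed in: the puck stands blocks up on the pedestal, the screw was turned to its seat and then backed off a quarter turn (1.59 rad), and the gripper still holds the screw. The puck was last seen against the nose at the seat; the fingers hid it after the back-off.

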